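# Hold the hidden bolt head behind the microscope stand's bracket

### The job

On the microscope stand's foot, swing the red brace out from over the gap behind the bracket until it clicks home in its end detent, and leave it there. Then reach down into the gap, pinch the yellow bolt head by its two flat sides with its flats upright, so that it cannot turn and the spanner hanging on the nut in front is held level, and finish while still holding it like that, gripped firmly. Leave the small things lying about where they are.

Things in the scene. Friction and masses are not known exactly. Their poses are not given: they have to be found in the camera images.
- stand: White stand foot, fixed, 260 (x) by 320 (y) by 30 mm high. Origin on the bench straight under the centre of the bolt head; the foot spans -130 to 130 mm in its x and -140 to 180 in its y. Its x runs along the bolt from the bracket into the gap, roughly away from the robot; y to the left, z up.
- bracket_top (a point): Middle of the upper edge of the aluminium bracket plate, 112 mm above the bench; the plate is 12 mm thick (stand x) and 120 mm wide (stand y). The nut is on its front, the bolt head behind it.
- rib_top (a point): Middle of the upper edge of the grey rear rib, 100 mm above the bench, 10 mm thick (stand x), 120 mm wide (stand y). The gap between it and the bracket is 53 mm wide, open above and at both ends.
- stub_top (a point): Centre of the top of the steel column stub, 32 mm in diameter, 105 mm above the bench.
- brace (a joint): Angle of the red brace about brace_hinge's upright axis. 0: it points to the stand's -y, across above the gap (starts at 0 to 0.3). It grows counter-clockwise from above: the knob swings to the stand's +x. At about 1.2 it rides over a spring detent (2 to 3 N at the knob), then snaps to its end stop at 1.4 and stays there; elsewhere it stays where left.
- brace_hinge (a point): On the brace's upright hinge axis at the underside of its bar, 122 mm above the bench; bar 20 mm wide, 10 mm thick, 125 mm from hinge to knob. Below it a post 30 mm in diameter with a flange 68 mm in diameter.
- knob_center (a point): Middle of the black upright grip knob on the free end of the brace: cylinder 18 mm in diameter, 46 mm tall, this point half-way up, 155 mm above the bench; the bar's upper face is 23 mm below it.
- bolt (a joint): Turning angle of bolt, nut and spanner, which turn together about the bolt's axis (stand x). 0: the head's two wide flats are upright and the spanner is level; positive: spanner end lower. At rest the spanner's weight (about 0.04 N m) holds it against its stop at 0.2; it turns back freely, to -0.3 at most. Closing two upright fingers firmly (40 N or more) on the flats turns the head square, to 0.
- head_center (a point): Centre of the yellow bolt head, 85 mm above the bench, 55 mm above the foot. A hammer head: 20 mm long along the bolt, 12 mm across its two flats (which face the stand's +y and -y), 28 mm tall. It stands in the middle of the gap on a 10 mm shank, 14 mm clear of the bracket and 19 mm clear of the rib.
- left_flat (a point): Middle of the left flat (facing the stand's +y) of the yellow bolt head, 6 mm from the bolt's axis.
- right_flat (a point): Middle of the right flat (facing the stand's -y) of the yellow bolt head, 6 mm from the bolt's axis.
- spanner_end (a point): Free end of the steel spanner on the brass nut in front of the bracket, 132 mm from the bolt's axis, towards the stand's -y, and 42 mm in front of the head's centre.
- eye_cap: Black eyepiece cap, ring 42 mm in diameter, 14 mm high, lying on the front of the foot; origin at its underside. Leave alone.
- washer: Brass washer 32 mm in diameter, 5 mm high, lying on the front of the foot; origin at its underside. Leave alone.
- driver: Screwdriver lying on the bench. Leave alone.
- dish: Shallow glass dish 90 mm in diameter, 16 mm high. Leave alone.
- specimen: Amber specimen jar 44 mm in diameter, 60 mm high. Leave alone.
- objective: Dark steel lens barrel 42 mm in diameter, 44 mm high. Leave alone.
- slide_box: Blue slide box 100 by 80 by 35 mm. Leave alone.

How it is judged:
By the outcome, as a careful person would: the job done as asked, in the order asked, and still so for the second after the job is handed in, while the arm keeps its last pose, push and grip.
It also fails if it takes over 42 s, if anything falls off the work surface, if the arm or the gripper's body presses on something with over 40 N, if the wrist force passes 120 N, or if a joint passes its speed limit or range.

### The arm

A 7-joint arm with a two-finger parallel gripper is mounted at the origin on the work surface. World frame = base frame: x ahead of the robot, y to its left, z up, the work surface at z = 0. Lengths are in m, angles in rad, forces in N, time in s.
With the tool pointing down it reaches from about 0.4 to 0.875 m from the base axis. Payload 4.4 kg.
Tool frame: the origin (TCP) lies midway between the tips of the shut fingers; the grasp point (between the pads) lies 19 mm behind it (manip.grip_depth is the distance from the TCP to the grasp point, in m); x points along the fingers, z is the direction in which the jaws open and shut, and the axes are right-handed (so a half turn about x gives the same grasp; the last joint's range is limited). The gripper opens to 85 mm and grips with 20 to 120 N. Pads are 22 mm wide; open, the fingers measure 114 mm over their backs; the gripper's body (76 mm by 85 mm) begins 54 mm behind the grasp point. The pads swing forward as they close: fully open they stand 13 mm farther back than shut.
Start: joints at [-1.39, 0.628, 0.038, 1.517, -0.027, 0.996, -0.02], TCP at [0.159, 0.63, 0.231] pointing down, gripper open.
Joint ranges: [-3.06, 3.06], [-0.37, 2.12], [-1.25, 1.32], [0.18, 2.47], [-1.1, 4.24], [0.23, 1.98], [-2.94, 2.94]. Speed limits (rad/s): [2.57, 2.57, 3.14, 3.14, 3.14, 3.14, 3.14].

### API

Orientations are given as a unit quaternion [x, y, z, w].
In Python, from bench import manip gives the robot as it stands. The module is installed in compiled form; this text tells all that it offers.
- The arm moves only by the tool play_rows, never from a script. Its argument "steps" is a list of rows, each a list of 7 numbers: the gripper's target within -1 to 1 (shut at 1, half-way at 0, fully open at -1), then the shift along the tool's x, y, z as a fraction of full scale, then the turn, a rotation vector about the tool's x, y, z as a fraction of full scale. A call has 1 to 12 rows; each row is the pose to reach, as a shift and turn from the pose commanded when the call began, along the tool's axes at that moment; what a row does not reach only later rows make up. Full scale, the value 1, is 0.3 m for a shift and 45 degrees for a turn. A row lasts 1/8 s, in which the tool goes at most 62.5 mm and 10.7 degrees, less where a joint would pass 70% of its speed; a pose out of reach is approached as far as the arm can. A call with a number of a shift or a turn outside -1 to 1 is refused whole. A call with a gripper value outside its range is refused whole. The fingers move at their own pace and stop on an object; "newtons" is the grip in N (left out, the last holds). Time passes only in rows, so rows that repeat a pose let the fingers close. It gives the time, the measured TCP pose, the force and the opening at its end, in the units of the state.
- manip.get_state(): the state, without advancing time (a new reading comes with each control period).
- manip.capture(name): name is "scene" or "top" or "wrist"; returns a dict with "frame" (480x640x3 uint8, red, green, blue), "fx", "fy", "cx", "cy" (pixels), "k1" (the pictures are not rectified: a ray, as slopes to the right and down, at radius r is drawn at 1 + k1 r^2 times it, then the intrinsics apply), "camera_from_world" (4x4, takes a point from world to camera coordinates). Camera axes: x right, y down, z forward; pixel columns grow to the right and rows downward; lengths in m; the calibration is good to about 2 mm. A picture is of the moment at which its call begins. There is no depth.
- manip.close_job(): hands the job in, once; it reports no verdict.
Trained networks look in the newest picture that a camera, given by its name, has taken for a name from the list of things; names that differ only in an ending like _2 or _b are one class to them, and where a whole thing is asked for, a point or a joint stands for the part that bears it (a point fixed in the world has none). Each returns a list of dicts, best first, with "confidence" (0 to 1); they miss things now and then, are a little off and sometimes report something else, mostly with a low value. They report only what shows in the picture. A call takes as long as a camera call.
- manip.regions_of(camera, query): "region" (480x640 bool, what is visible of it) and "pixel" ([column, row] in pixels, amid what is visible of it).
- manip.landmark_of(camera, query): "pixel" ([column, row] in pixels: a listed point, or the origin of a listed thing).
The state is a dict: "clock": time; "joint_pos": joint angles; "qd": joint speeds; "joint_efforts": joint torques, N m; "ee_pos": TCP position; "tcp_rot": TCP orientation; "wrist_force": force on the tool from outside, world axes, zero at the start; "moment": the same for the moment, N m; "opening": opening from 0.0 (shut) to 1.0 (fully open).
Only numpy, scipy, OpenCV 4.12 (cv2) and the standard library are available. Lean on these libraries where they do the work, as an engineer would, in place of code of your own. Each camera call takes 0.05 s, during which the arm holds its last target. There are 200 camera calls.

## Working session

There is one attempt and no reset: what is moved stays moved. The work goes in short steps, Python scripts to look and compute and a tool call to move; the robot and the scene stay as the last step left them, time stands still between calls to the robot, and variables do not carry over. Pictures are saved under pics/ and viewed, about 8 in all and at most 12, crops included, and the job is handed in when it is done.

Besides the shell and the picture viewer there is one more tool, called after "Call:" by a JSON object that holds its "fn" and its "kwargs". play_rows: Moves the arm, as the interface text tells. Shift numbers are shares of 0.3 m and turn numbers shares of 45 degrees, none past 1 either way. Its arguments: {"type":"object","properties":{"steps":{"type":"array","items":{"type":"array","items":{"type":"number","minimum":-1,"maximum":1}}},"newtons":{"type":"number"}},"required":["steps"]}

```bash
mkdir -p pics
cat > h.py <<'E'
import numpy as np, cv2
from bench import manip
from scipy.optimize import least_squares
from scipy.spatial.transform import Rotation as R
def cap(n,save=None):
    c=manip.capture(n)
    if save: cv2.imwrite('pics/'+save,c['frame'][:,:,::-1])
    return c
def proj(c,P):
    P=np.atleast_2d(P); T=np.array(c['camera_from_world'])
    q=P@T[:3,:3].T+T[:3,3]; s=q[:,:2]/q[:,2:]
    r2=(s**2).sum(1,keepdims=True); s=s*(1+c['k1']*r2)
    return s*[c['fx'],c['fy']]+[c['cx'],c['cy']]
def ray(c,px):
    d=(np.array(px,float)-[c['cx'],c['cy']])/[c['fx'],c['fy']]; s=d.copy()
    for _ in range(30): s=d/(1+c['k1']*(s@s))
    T=np.array(c['camera_from_world']); 
    return -T[:3,:3].T@T[:3,3], T[:3,:3].T@np.r_[s,1]
def atz(c,px,z):
    o,d=ray(c,px); return o+d*(z-o[2])/d[2]
E
python3 - <<'E'
from h import *
s=manip.get_state(); print({k:np.round(v,3) for k,v in s.items()}, manip.grip_depth)
Z=dict(stand=0,bracket_top=.112,rib_top=.1,stub_top=.105,brace_hinge=.122,knob_center=.155,head_center=.085,left_flat=.085,right_flat=.085,spanner_end=.085,eye_cap=.03,washer=.03,driver=.01,dish=0,specimen=0,objective=0,slide_box=0)
for n in ['scene','top']:
    c=cap(n,n+'0.png'); print(n,np.round(np.linalg.inv(c['camera_from_world'])[:3,3],3))
    for k,z in Z.items():
        print(n,k,[(round(l['confidence'],2),np.round(l['pixel']).tolist(),np.round(atz(c,l['pixel'],z),4).tolist()) for l in manip.landmark_of(n,k)[:2]])
E
```

```text
{'clock': np.float64(0.0), 'joint_pos': array([-1.39 ,  0.629,  0.038,  1.518, -0.027,  0.996, -0.02 ]), 'qd': array([-0.   , -0.001,  0.   ,  0.001, -0.001, -0.002, -0.   ]), 'joint_efforts': array([-1.0000e-03, -5.6341e+01,  1.2260e+00, -1.9346e+01,  1.1000e-02,
        1.0000e-02,  0.0000e+00]), 'ee_pos': array([0.159, 0.63 , 0.23 ]), 'tcp_rot': array([-0.435,  0.558,  0.434,  0.557]), 'wrist_force': array([-0.206, -0.287, -0.04 ]), 'moment': array([-0.026,  0.018, -0.019]), 'opening': np.float64(0.996)} 0.0187
scene [ 0.984 -0.707  1.27 ]
scene stand [(0.65, [344.0, 220.0], [0.4796, 0.1268, -0.0]), (0.56, [333.0, 231.0], [0.4779, 0.0781, 0.0])]
scene bracket_top [(0.82, [327.0, 200.0], [0.4536, 0.0808, 0.112])]
scene rib_top [(0.87, [343.0, 215.0], [0.5081, 0.0724, 0.1]), (0.62, [336.0, 235.0], [0.5305, 0.0098, 0.1])]
scene stub_top [(0.85, [330.0, 244.0], [0.5345, -0.0225, 0.105]), (0.73, [286.0, 230.0], [0.4207, -0.0518, 0.105])]
scene brace_hinge [(0.92, [372.0, 184.0], [0.5222, 0.1873, 0.122]), (0.59, [328.0, 200.0], [0.4608, 0.0774, 0.122])]
scene knob_center [(0.87, [336.0,
[... 1653 characters left out ...]
[323.0, 275.0], [0.4021, -0.0395, 0.085])]
top eye_cap [(0.44, [237.0, 262.0], [0.4377, 0.2174, 0.03])]
top washer [(0.53, [288.0, 280.0], [0.3883, 0.0651, 0.03])]
top driver [(0.77, [470.0, 241.0], [0.5168, -0.4881, 0.01]), (0.29, [285.0, 243.0], [0.5006, 0.076, 0.01])]
top dish [(0.89, [177.0, 200.0], [0.6279, 0.4173, 0.0]), (0.74, [279.0, 255.0], [0.462, 0.0932, 0.0])]
top specimen [(0.48, [169.0, 249.0], [0.4727, 0.4365, 0.0]), (0.19, [174.0, 201.0], [0.624, 0.4269, 0.0])]
top objective [(0.67, [287.0, 247.0], [0.489, 0.0717, 0.0]), (0.53, [470.0, 242.0], [0.5144, -0.4904, 0.0])]
top slide_box [(0.96, [451.0, 303.0], [0.3272, -0.4322, 0.0]), (0.35, [280.0, 250.0], [0.4776, 0.0921, 0.0])]
```

Run:
```python
import cv2,numpy as np
a=cv2.imread('pics/scene0.png')[130:290,230:450]; b=cv2.imread('pics/top0.png')[180:310,210:350]
a=cv2.resize(a,(800,582),interpolation=cv2.INTER_CUBIC);cv2.imwrite('pics/s0c.png',a)
cv2.imwrite('pics/t0c.png',cv2.resize(b,(640,594),interpolation=cv2.INTER_CUBIC))
```

```text
(no output)
```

View pics/s0c.png

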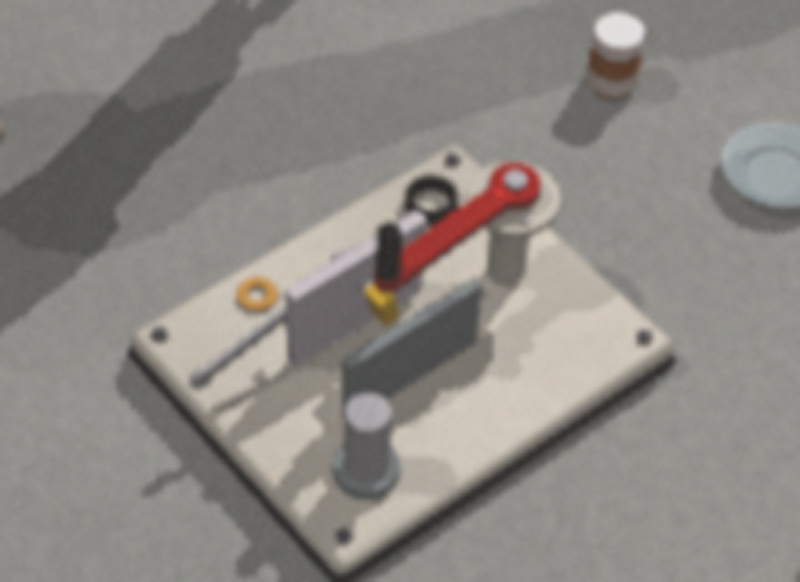

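View pics/t0c.png

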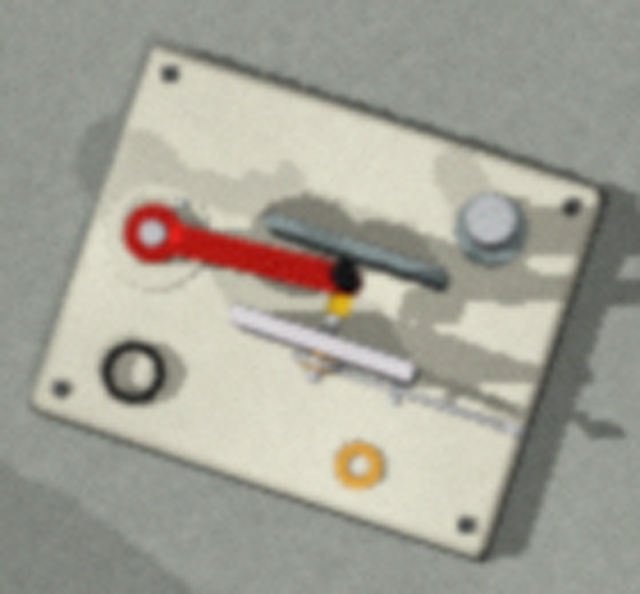

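```bash
cat >> h.py <<'E'
def down(yaw): # tool x down, z (jaws) at yaw in world
    z=np.array([np.cos(yaw),np.sin(yaw),0]);x=np.array([0,0,-1.]);return np.c_[x,np.cross(z,x),z]
def delta(p,yaw,p0=None,R0=None):
    s=manip.get_state(); R0=R.from_quat(s['tcp_rot']).as_matrix() if R0 is None else R0
    p0=s['ee_pos'] if p0 is None else p0
    return np.round(np.r_[R0.T@(np.array(p)-p0)/.3, R.from_matrix(R0.T@down(yaw)).as_rotvec()/(np.pi/4)],3)
def stand(x,y,z): # uses st.npy (x,y,yaw)
    a,b,t=np.load('st.npy');c,s=np.cos(t),np.sin(t);return np.array([a+c*x-s*y,b+s*x+c*y,z])
E
python3 - <<'E'
from h import *
c=cap('top')
C=np.array([(155,45),(600,190),(485,555),(38,405)])/[640/140,594/130]+[210,180]
L=np.array([(.13,.18),(.13,-.14),(-.13,-.14),(-.13,.18)])
W=np.array([atz(c,p,.03)[:2] for p in C])
L2=[(-.03,0),(.034,0),(-.042,-.131)];W2=[(.458,.0802),(.5115,.0655),(.4076,-.045)]
def f(v,LL,WW):
    a,b,t=v; M=np.array([[np.cos(t),-np.sin(t)],[np.sin(t),np.cos(t)]])
    return (np.array(LL)@M.T+[a,b]-WW).ravel()
for LL,WW in ((L,W),(np.r_[L,L2],np.r_[W,W2])):
    r=least_squares(f,[.49,.07,-.27],args=(LL,WW),loss='soft_l1',f_scale=.003); print(np.round(r.x,4),np.round(r.fun.reshape(-1,2),4).tolist())
v=r.x; np.save('st.npy',v)
M=np.array([[np.cos(v[2]),-np.sin(v[2])],[np.sin(v[2]),np.cos(v[2])]])
for n,w in dict(hinge=(.5233,.1863),knob=(.4915,.0665),head=(.4863,.0755),stub=(.538,-.0226)).items(): print(n,np.round(M.T@(np.array(w)-v[:2]),4))
R0=R.from_quat(manip.get_state()['tcp_rot']).as_matrix(); print(np.round(R0,3))
h=np.array([.5233,.1863]);k=np.array([.4915,.0665]);d=M.T@(k-h);phi=np.arctan2(d[0],-d[1]);print('phi',phi,np.hypot(*d))
for y in (v[2]+phi,v[2]+phi+np.pi): print(y,delta([*k,.25],y))
E
```

```text
[ 0.485   0.0725 -0.3004] [[0.0057, 0.0012], [0.002, -0.0078], [-0.0058, -0.0013], [-0.002, 0.009]]
[ 0.4849  0.072  -0.2956] [[0.005, 0.0016], [0.0028, -0.0079], [-0.0054, -0.0026], [-0.0031, 0.0081], [-0.0018, 0.0005], [0.006, -0.0034], [-0.001, 0.0039]]
hinge [0.0034 0.1206]
knob [ 0.0079 -0.0033]
head [0.0003 0.0038]
stub [ 0.0783 -0.075 ]
[[-0.    -0.97   0.244]
 [ 0.     0.244  0.97 ]
 [-1.     0.     0.   ]]
phi 0.03610396595218419 0.12394869906537945
-0.2594590599515916 [-0.062 -1.535 -1.551  2.016 -0.    -0.   ]
2.8821335936382013 [-0.062 -1.535 -1.551 -1.984  0.    -0.   ]
```

Call:
{"fn": "play_rows", "kwargs": {"steps": [[0,0,-0.77,-0.78,1,0,0],[0,0,-0.77,-0.78,1,0,0],[0,0,-0.77,-0.78,1,0,0],[0,0,-0.77,-0.78,1,0,0],[0,0,-0.77,-0.78,1,0,0],[0,0,-0.77,-0.78,1,0,0]], "newtons": 60}}

```text
clock: 2.6
ee_pos: [0.3277, 0.3431, 0.2318]
tcp_rot: [-0.186, 0.682, 0.185, 0.682]
wrist_force: [-1.0, 0.7, 0.2]
opening: 0.501
```

Run:
```python
from h import *
print(delta([.4915,.0665,.25],-.26), manip.get_state()['joint_pos'].round(2))
```

```text
[-5.900e-02 -1.072e+00  3.000e-03  1.009e+00  1.000e-03  2.000e-03] [-1.07  0.39  0.28  2.   -0.15  0.77 -0.18]
```

Call:
{"fn": "play_rows", "kwargs": {"steps": [[0,-0.03,-1,0,1,0,0],[0,-0.03,-1,0,1,0,0],[0,-0.03,-1,0,1,0,0],[0,-0.03,-1,0,1,0,0],[0,-0.03,-1,0,1,0,0],[0,-0.03,-1,0,1,0,0],[0,-0.03,-1,0,1,0,0]]}}

```text
clock: 3.48
ee_pos: [0.4792, 0.0906, 0.2401]
tcp_rot: [0.087, 0.702, -0.086, 0.701]
wrist_force: [-0.3, 0.6, 0.1]
opening: 0.498
```

Run:
```python
from h import *
print(delta([.4915,.0665,.14],-.26), manip.get_state()['joint_pos'].round(2))
c=cap('wrist','w1.png'); print(proj(c,[[.4915,.0665,.178],[.4915,.0665,.155],stand(0,0,.085)]))
for k,z in dict(knob_center=.155,head_center=.085,brace_hinge=.122,bracket_top=.112,rib_top=.1,left_flat=.085,right_flat=.085,stub_top=.105).items():
    print(k,[(round(l['confidence'],2),np.round(l['pixel']).tolist(),np.round(atz(c,l['pixel'],z),4).tolist()) for l in manip.landmark_of('wrist',k)[:2]])
```

```text
[ 0.333 -0.068  0.06   0.019 -0.001 -0.001] [-0.61  0.43  0.52  1.96 -0.28  0.83 -0.18]
[[344.61275567 286.61697601]
 [342.07494623 269.94300893]
 [326.97007441 228.98676204]]
knob_center [(0.92, [344.0, 268.0], [0.4928, 0.0674, 0.155]), (0.53, [327.0, 224.0], [0.4893, 0.099, 0.155])]
head_center [(0.9, [323.0, 225.0], [0.4829, 0.0763, 0.085])]
brace_hinge [(0.95, [344.0, 56.0], [0.5227, 0.1903, 0.122]), (0.55, [326.0, 224.0], [0.4872, 0.0879, 0.122])]
bracket_top [(0.78, [287.0, 234.0], [0.457, 0.0846, 0.112])]
rib_top [(0.66, [370.0, 230.0], [0.5169, 0.0682, 0.1])]
left_flat [(0.85, [328.0, 220.0], [0.4872, 0.0794, 0.085])]
right_flat [(0.9, [324.0, 233.0], [0.4818, 0.069, 0.085])]
stub_top [(0.72, [332.0, 221.0], [0.4908, 0.0836, 0.105])]
```

View pics/w1.png

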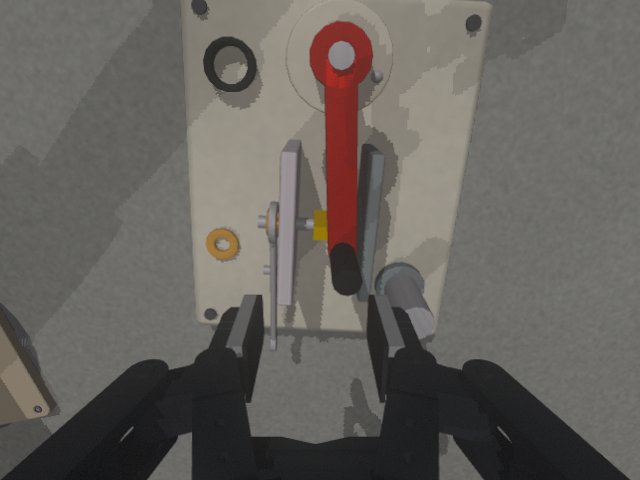

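Call:
{"fn": "play_rows", "kwargs": {"steps": [[0,0,-0.068,0.06,0.02,0,0],[0,0.1,-0.068,0.06,0.02,0,0],[0,0.2,-0.068,0.06,0.02,0,0],[0,0.33,-0.068,0.06,0.02,0,0],[0.35,0.333,-0.068,0.06,0.02,0,0],[0.35,0.333,-0.068,0.06,0.02,0,0],[0.35,0.333,-0.068,0.06,0.02,0,0]]}}

```text
clock: 4.8
ee_pos: [0.4931, 0.0654, 0.1418]
tcp_rot: [0.093, 0.7, -0.092, 0.702]
wrist_force: [0.2, -0.9, -0.5]
opening: 0.326
```

Run:
```python
from h import *
H=np.array([.523,.188]);s=manip.get_state()
print(s['ee_pos'].round(4),s['wrist_force'].round(1),s['opening'],s['joint_pos'].round(2))
a0=np.arctan2(*(np.array([.492,.067])-H)[::-1])
for t in np.arange(0.12,1.5,.12):
    p=H+.125*np.array([np.cos(a0+t),np.sin(a0+t)]); print(round(t,2),delta([*p,.14],-.26+t).tolist())
```

```text
[0.4931 0.0654 0.1418] [ 0.2 -0.9 -0.5] 0.32551896194997193 [-0.47  0.58  0.42  2.04 -0.41  0.6  -0.04]
0.12 [0.006, 0.008, 0.045, -0.156, 0.003, -0.001]
0.24 [0.006, 0.017, 0.094, -0.309, 0.003, -0.001]
0.36 [0.007, 0.032, 0.142, -0.461, 0.004, -0.001]
0.48 [0.007, 0.053, 0.187, -0.614, 0.004, -0.001]
0.6 [0.007, 0.08, 0.23, -0.767, 0.004, -0.001]
0.72 [0.007, 0.111, 0.269, -0.92, 0.004, -0.0]
0.84 [0.007, 0.146, 0.304, -1.073, 0.004, -0.0]
0.96 [0.007, 0.186, 0.334, -1.225, 0.004, 0.0]
1.08 [0.007, 0.229, 0.36, -1.378, 0.004, 0.0]
1.2 [0.007, 0.274, 0.38, -1.531, 0.004, 0.001]
1.32 [0.008, 0.322, 0.395, -1.684, 0.004, 0.001]
1.44 [0.008, 0.371, 0.404, -1.837, 0.004, 0.001]
```

Call:
{"fn": "play_rows", "kwargs": {"steps": [[0.35,0,0.008,0.045,-0.156,0,0],[0.35,0,0.017,0.094,-0.31,0,0],[0.35,0,0.032,0.142,-0.46,0,0],[0.35,0,0.053,0.187,-0.615,0,0],[0.35,0,0.08,0.23,-0.767,0,0],[0.35,0,0.111,0.269,-0.92,0,0]]}}

```text
clock: 5.55
ee_pos: [0.5793, 0.0764, 0.1417]
tcp_rot: [-0.163, 0.688, 0.162, 0.689]
wrist_force: [-0.9, 1.0, 0.4]
opening: 0.323
```

Run:
```python
from h import *
H=np.array([.523,.188]);s=manip.get_state()
print(s['joint_pos'].round(2))
a0=np.arctan2(*(np.array([.492,.067])-H)[::-1])
for t in list(np.arange(0.84,1.4,.12))+[1.4,1.44]:
    p=H+.125*np.array([np.cos(a0+t),np.sin(a0+t)]); print(round(t,2),delta([*p,.1415],-.26+t).tolist())
```

```text
[-0.32  0.66  0.22  1.8  -0.2   0.71  0.47]
0.84 [0.001, 0.003, 0.051, -0.148, 0.001, 0.001]
0.96 [0.001, 0.012, 0.1, -0.301, 0.001, 0.001]
1.08 [0.001, 0.027, 0.147, -0.454, 0.001, 0.001]
1.2 [0.001, 0.048, 0.193, -0.607, 0.001, 0.001]
1.32 [0.001, 0.074, 0.236, -0.759, 0.001, 0.001]
1.4 [0.001, 0.094, 0.262, -0.861, 0.001, 0.001]
1.44 [0.001, 0.105, 0.275, -0.912, 0.001, 0.001]
```

Call:
{"fn": "play_rows", "kwargs": {"steps": [[0.35,0,0.003,0.051,-0.15,0,0],[0.35,0,0.012,0.1,-0.3,0,0],[0.35,0,0.027,0.147,-0.455,0,0],[0.35,0,0.048,0.193,-0.607,0,0],[0.35,0,0.074,0.236,-0.76,0,0],[0.35,0,0.094,0.262,-0.86,0,0],[0.35,0,0.094,0.262,-0.86,0,0]]}}

```text
clock: 6.42
ee_pos: [0.637, 0.1365, 0.1415]
tcp_rot: [-0.381, 0.596, 0.38, 0.597]
wrist_force: [0.0, -0.1, 1.6]
opening: 0.322
```

Run:
```python
from h import *
for n in ('top','wrist','scene'):
    c=cap(n,n+'2.png')
    for k,z in dict(knob_center=.155,head_center=.085,brace_hinge=.122,bracket_top=.112,rib_top=.1,left_flat=.085,right_flat=.085).items():
        print(n,k,[(round(l['confidence'],2),np.round(l['pixel']).tolist(),np.round(atz(c,l['pixel'],z),4).tolist()) for l in manip.landmark_of(n,k)[:1]])
```

```text
top knob_center []
top head_center [(0.7, [282.0, 242.0], [0.4956, 0.08, 0.085])]
top brace_hinge []
top bracket_top [(0.68, [282.0, 254.0], [0.4599, 0.0788, 0.112])]
top rib_top [(0.63, [287.0, 236.0], [0.5115, 0.0665, 0.1])]
top left_flat [(0.58, [284.0, 245.0], [0.4881, 0.0749, 0.085])]
top right_flat [(0.69, [171.0, 251.0], [0.4608, 0.4066, 0.085])]
wrist knob_center [(0.6, [301.0, 324.0], [0.6318, 0.1329, 0.155])]
wrist head_center [(0.9, [55.0, 34.0], [0.4856, 0.0754, 0.085])]
wrist brace_hinge []
wrist bracket_top []
wrist rib_top []
wrist left_flat [(0.73, [70.0, 33.0], [0.4883, 0.0819, 0.085])]
wrist right_flat [(0.59, [44.0, 37.0], [0.4843, 0.0699, 0.085])]
scene knob_center [(0.62, [398.0, 205.0], [0.6256, 0.1381, 0.155])]
scene head_center [(0.73, [337.0, 214.0], [0.4891, 0.0753, 0.085])]
scene brace_hinge [(0.76, [372.0, 183.0], [0.5206, 0.1883, 0.122])]
scene bracket_top [(0.95, [325.0, 203.0], [0.4545, 0.0709, 0.112])]
scene rib_top [(0.89, [344.0, 216.0], [0.5131, 0.0696, 0.1])]
scene left_flat [(0.48, [334.0, 215.0], [0.4854, 0.0687, 0.085])]
scene right_flat [(0.49, [331.0, 214.0], [0.4761, 0.0678, 0.085])]
```

View pics/wrist2.png

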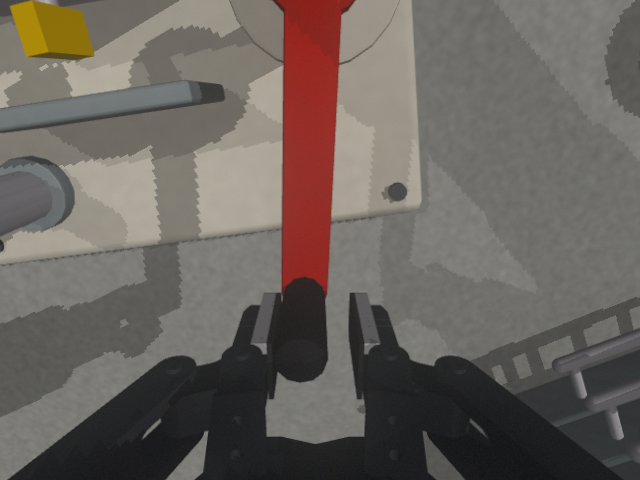

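Call:
{"fn": "play_rows", "kwargs": {"steps": [[0.35,0,0.001,0.016,-0.05,0,0],[0.35,0,0.001,0.016,-0.05,0,0]]}}

```text
clock: 7.88
ee_pos: [0.6362, 0.1372, 0.1402]
tcp_rot: [-0.392, 0.591, 0.391, 0.586]
wrist_force: [-4.3, -6.2, 4.6]
opening: 0.322
```

Call:
{"fn": "play_rows", "kwargs": {"steps": [[0.35,0,0,-0.014,0,0,0],[0.35,-0.15,0,-0.014,0,0,0],[0.35,-0.3,0,-0.014,0,0,0],[0,-0.3,0,-0.014,0,0,0]]}}

```text
clock: 8.38
ee_pos: [0.6395, 0.1384, 0.2348]
tcp_rot: [-0.393, 0.585, 0.391, 0.592]
wrist_force: [0.0, 0.4, -0.4]
opening: 0.497
```

Run:
```python
from h import *
print(delta([.4855,.0755,.225],1.285), manip.get_state()['joint_pos'].round(2))
```

```text
[ 0.027  0.393 -0.391 -0.139  0.007  0.01 ] [-0.27  0.63  0.03  1.51 -0.02  1.    0.94]
```

Call:
{"fn": "play_rows", "kwargs": {"steps": [[0,0.02,0.393,-0.391,-0.14,0,0],[0,0.02,0.393,-0.391,-0.14,0,0],[0,0.02,0.393,-0.391,-0.14,0,0],[0,0.02,0.393,-0.391,-0.14,0,0],[0,0.02,0.393,-0.391,-0.14,0,0]]}}

```text
clock: 9.0
ee_pos: [0.4835, 0.0751, 0.2244]
tcp_rot: [-0.424, 0.565, 0.424, 0.567]
wrist_force: [1.7, 1.5, -0.8]
opening: 0.498
```

Run:
```python
from h import *
s=manip.get_state();print(R.from_quat(s['tcp_rot']).as_matrix().round(3).tolist())
c=cap('wrist','w3.png'); cap('top','t3.png')
for k,z in dict(head_center=.085,brace_hinge=.122,knob_center=.155,bracket_top=.112,rib_top=.1,left_flat=.085,right_flat=.085,spanner_end=.06).items():
  for n in ('wrist',):
    print(n,k,[(round(l['confidence'],2),np.round(l['pixel']).tolist(),np.round(atz(c,l['pixel'],z),4).tolist()) for l in manip.landmark_of(n,k)[:2]])
for k,z in dict(bracket_top=.112,rib_top=.1).items():
    g=manip.regions_of('wrist',k)
    if g:
        m=g[0]['region'].astype(np.uint8); print(k,g[0]['confidence'],m.sum(),cv2.boundingRect(m))
```

```text
[[0.001, -0.96, 0.282], [0.001, 0.282, 0.96], [-1.0, -0.001, 0.001]]
wrist head_center [(0.91, [316.0, 211.0], [0.4815, 0.0766, 0.085]), (0.22, [497.0, 230.0], [0.5354, 0.2043, 0.085])]
wrist brace_hinge [(0.92, [495.0, 231.0], [0.5183, 0.1893, 0.122])]
wrist knob_center []
wrist bracket_top [(0.71, [316.0, 181.0], [0.4543, 0.0841, 0.112]), (0.34, [496.0, 233.0], [0.5245, 0.1934, 0.112])]
wrist rib_top [(0.75, [263.0, 80.0], [0.3852, 0.0698, 0.1]), (0.56, [312.0, 262.0], [0.5148, 0.0638, 0.1])]
wrist left_flat [(0.95, [327.0, 215.0], [0.4873, 0.0836, 0.085]), (0.64, [313.0, 262.0], [0.521, 0.0622, 0.085])]
wrist right_flat [(0.92, [308.0, 218.0], [0.4853, 0.0695, 0.085]), (0.65, [498.0, 229.0], [0.5347, 0.2051, 0.085])]
wrist spanner_end [(0.73, [325.0, 216.0], [0.4947, 0.0806, 0.06]), (0.61, [154.0, 151.0], [0.4068, -0.0321, 0.06])]
bracket_top 0.86 100179 (137, 36, 405, 416)
rib_top 0.7 98902 (138, 37, 405, 414)
```

View pics/w3.png

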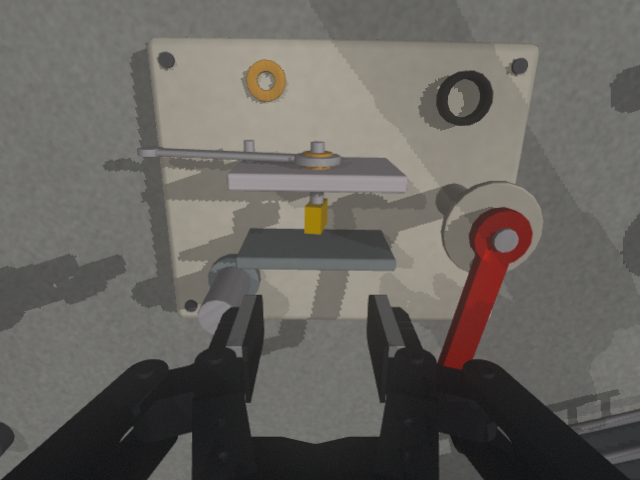

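Run:
```python
from h import *
im=cv2.imread('pics/w3.png'); c=cap('wrist')
f=cv2.resize(im[140:290,210:420],(800,571),interpolation=cv2.INTER_CUBIC); cv2.imwrite('pics/w3c.png',f)
for n,a,b,z in (('brk',(229,189),(406,191),.112),('rib',(237,268),(396,269),.1)):
    A,B=atz(c,a,z),atz(c,b,z); d=B-A; print(n,A,B,'len',np.hypot(*d[:2]),'yaw',np.arctan2(-d[0],d[1]))
hsv=cv2.cvtColor(im,cv2.COLOR_BGR2HSV); m=cv2.inRange(hsv,(20,150,80),(35,255,255)); m[:190]=0;m[250:]=0;m[:,:290]=0;m[:,345:]=0
ys,xs=np.nonzero(m); print(xs.min(),xs.max(),ys.min(),ys.max(),xs.mean(),ys.mean())
for t in (-.28,-.30,-.32):
  for a in (0,.2):
    np.save('st.npy',[.483,.0755,t])
    pts=[]
    for x in (-.01,.01):
        for y,z in ((-.006,.014),(.006,.014),(-.006,-.014),(.006,-.014)):
            # positive: -y end lower => rotation about +x
            pts.append(stand(x,y*np.cos(a)-z*np.sin(a),.085+y*np.sin(a)+z*np.cos(a)))
    q=proj(c,np.array(pts)); print(t,a,q.min(0).round(1),q.max(0).round(1),q[:2].round(0).tolist())
```

```text
brk [0.4421684  0.02676683 0.112     ] [0.47664401 0.13906514 0.112     ] len 0.11747118551602556 yaw -0.29786659044950287
rib [0.50208695 0.00804786 0.1       ] [0.53632412 0.1214126  0.1       ] len 0.11842190546694936 yaw -0.2932989371018572
304 326 199 233 315.239165329053 217.76886035313
-0.28 0 [308.2 196.5] [325.2 232.9] [[308.0, 206.0], [325.0, 206.0]]
-0.28 0.2 [304.5 196.3] [327.8 233.3] [[304.0, 206.0], [321.0, 206.0]]
-0.3 0 [308.3 196.4] [325.5 233. ] [[308.0, 206.0], [325.0, 206.0]]
-0.3 0.2 [304.6 196.2] [328.  233.3] [[305.0, 205.0], [321.0, 207.0]]
-0.32 0 [308.  196.3] [325.7 233.1] [[309.0, 206.0], [326.0, 206.0]]
-0.32 0.2 [304.4 196.1] [328.3 233.4] [[305.0, 205.0], [322.0, 207.0]]
```

View pics/w3c.png

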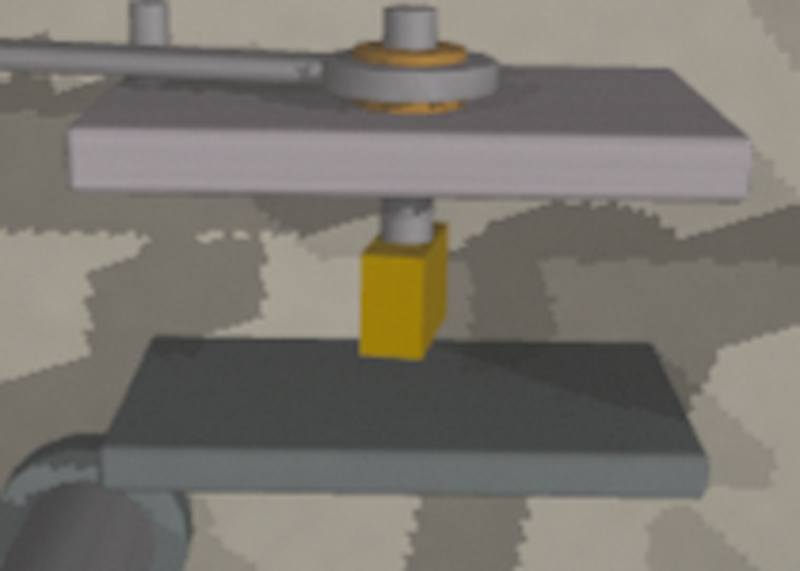

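Run:
```python
from h import *
print(delta([.4825,.0755,.066],1.275), manip.get_state()['joint_pos'].round(2),manip.get_state()['ee_pos'])
```

```text
[ 0.528  0.001  0.003  0.012  0.    -0.   ] [-0.2   0.41 -0.01  1.97  0.01  0.77  1.07] [0.48256781 0.07454151 0.22439652]
```

Call:
{"fn": "play_rows", "kwargs": {"steps": [[0,0.12,0.001,0.003,0.012,0,0],[0,0.24,0.001,0.003,0.012,0,0],[0,0.34,0.001,0.003,0.012,0,0],[0,0.42,0.001,0.003,0.012,0,0],[0,0.48,0.001,0.003,0.012,0,0],[0,0.528,0.001,0.003,0.012,0,0],[0,0.528,0.001,0.003,0.012,0,0]]}}

```text
clock: 10.52
ee_pos: [0.482, 0.0754, 0.0652]
tcp_rot: [-0.421, 0.569, 0.421, 0.568]
wrist_force: [-0.1, -0.2, -0.8]
opening: 0.5
```

Run:
```python
from h import *
s=manip.get_state();print(delta([.4825,.0755,.066],1.275),s['wrist_force'].round(1))
c=cap('wrist','w4.png'); cap('scene','s4.png')
for k in ('head_center','knob_center','brace_hinge'): print(k,[(round(l['confidence'],2),np.round(l['pixel']).tolist()) for l in manip.landmark_of('wrist',k)[:2]])
print(proj(c,[[.4825,.0755,.085]]))
```

```text
[-0.003 -0.002  0.001  0.    -0.001 -0.002] [-0.1 -0.2 -0.8]
head_center [(0.91, [320.0, 344.0]), (0.42, [302.0, 342.0])]
knob_center []
brace_hinge []
[[316.4495688  339.47258353]]
```

View pics/w4.png

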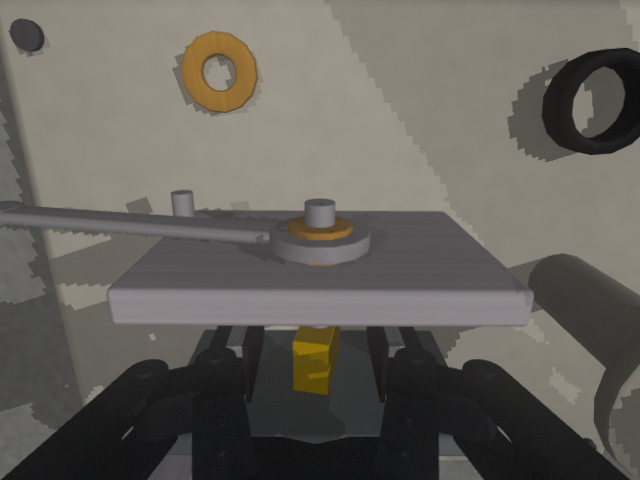

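Call:
{"fn": "play_rows", "kwargs": {"steps": [[1,0,0,0,0,0,0],[1,0,0,0,0,0,0],[1,0,0,0,0,0,0],[1,0,0,0,0,0,0],[1,0,0,0,0,0,0],[1,0,0,0,0,0,0],[1,0,0,0,0,0,0],[1,0,0,0,0,0,0]], "newtons": 70}}

```text
clock: 11.78
ee_pos: [0.4831, 0.0763, 0.0665]
tcp_rot: [-0.421, 0.567, 0.421, 0.569]
wrist_force: [-0.0, 3.9, 6.2]
opening: 0.131
```

Run:
```python
from h import *
s=manip.get_state();print(s['ee_pos'].round(4),s['wrist_force'].round(1),s['moment'].round(2),s['opening']*85)
print(R.from_quat(s['tcp_rot']).as_matrix().round(3).tolist())
c=cap('wrist','w5.png'); t=cap('scene','s5.png'); cap('top','t5.png')
T=np.load('st.npy')
for n,cc in (('wrist',c),('scene',t)):
  for k in ('spanner_end','knob_center','brace_hinge'): print(n,k,[(round(l['confidence'],2),np.round(l['pixel'],1).tolist()) for l in manip.landmark_of(n,k)[:2]])
np.save('st.npy',[.4825,.0755,-.296])
for a in (0,.1,.2): 
    p=stand(-.042,-.132*np.cos(a),.085-.132*np.sin(a)); print(a,proj(c,p).round(1),proj(t,p).round(1))
H=np.array([.521,.188])
for ph in (1.1,1.2,1.4):
    b=-.296-np.pi/2+ph;p=[*(H+.125*np.array([np.cos(b),np.sin(b)])),.155];print(ph,proj(t,p).round(1))
a=cv2.resize(cv2.imread('pics/s5.png')[130:290,230:450],(800,582),interpolation=cv2.INTER_CUBIC);cv2.imwrite('pics/s5c.png',a)
```

```text
[0.4831 0.0763 0.0665] [-0.   3.9  6.2] [ 0.74  0.01 -0.19] 11.15190269285155
[[0.001, -0.957, 0.291], [0.001, 0.291, 0.957], [-1.0, -0.001, 0.001]]
wrist spanner_end []
wrist knob_center []
wrist brace_hinge []
scene spanner_end [(0.6, [282.1, 230.5])]
scene knob_center [(0.71, [400.4, 206.1])]
scene brace_hinge [(0.76, [371.1, 180.5])]
0 [[-79.3 227.6]] [[283.9 228.1]]
0.1 [[-44.  216.1]] [[284.4 231. ]]
0.2 [[-11.2 206.5]] [[285.3 233.6]]
1.1 [[385.1 212.4]]
1.2 [[390.  211.4]]
1.4 [[399.1 208.3]]
```

View pics/w5.png

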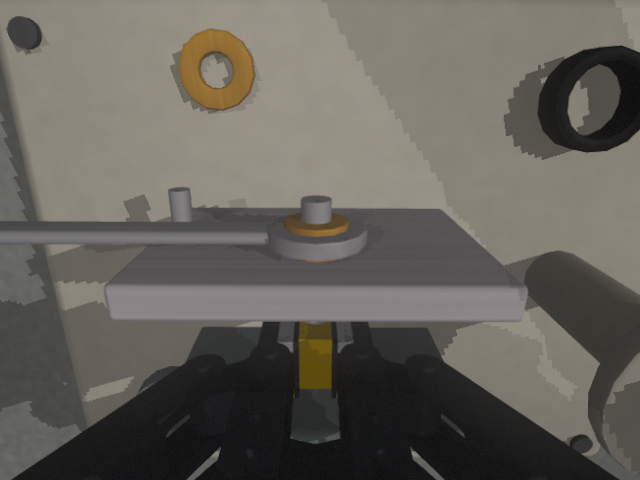

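View pics/s5c.png

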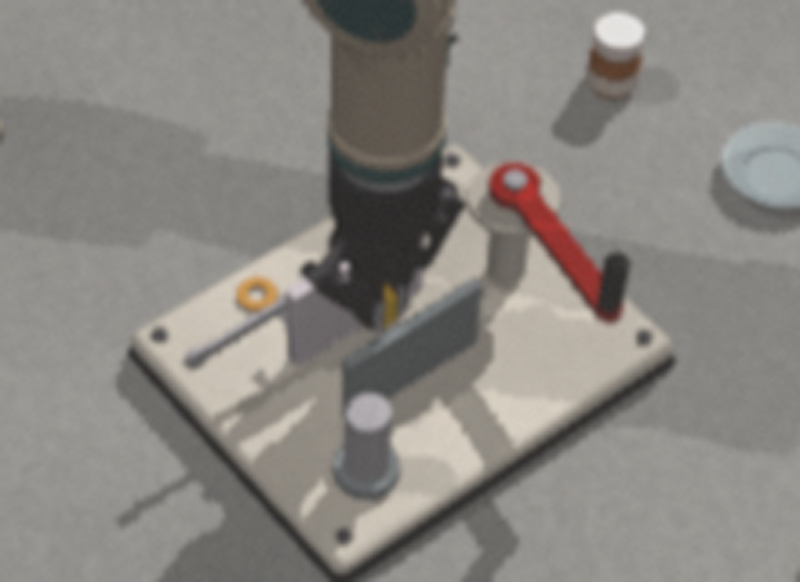

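Call:
{"fn": "play_rows", "kwargs": {"steps": [[1,0,0,0,0,0,0],[1,0,0,0,0,0,0],[1,0,0,0,0,0,0],[1,0,0,0,0,0,0]], "newtons": 80}}

```text
clock: 12.72
ee_pos: [0.4831, 0.0763, 0.0665]
tcp_rot: [-0.421, 0.567, 0.421, 0.569]
wrist_force: [1.7, 3.5, 5.9]
opening: 0.13
```

Run:
```python
from h import *
s=manip.get_state();print(s['clock'],s['ee_pos'].round(4),s['wrist_force'].round(1),s['opening']*85,abs(s['qd']).max()); manip.close_job()
```

```text
12.725 [0.4831 0.0763 0.0665] [1.7 3.5 5.9] 11.032431967441275 0.0010404064799607018
the job is handed in; nothing more can be done
```

The red brace is swung out to its end stop, the yellow bolt head is pinched by its flats at 80 N, and I handed the job in at 12.7 s while still holding it.

- **Brace:** I pushed it by the knob past the detent until it stopped against about 8 to 9 N, well over the detent's 2 to 3 N. In the last scene picture the knob is within about 2 px of where an angle of 1.4 would put it.
- **Bolt:** The last wrist picture shows the head square between the pads and the spanner parallel to the bracket's upper edge. Before gripping, the spanner was visibly tilted.
- **Hold:** The arm was steady, with about 7 N at the wrist and the fingers about 11 mm apart. That reading is slightly under the head's 12 mm.
- **Disagreement:** In the scene camera the network put the spanner end between the level position and a 0.1 rad droop, at fairly low confidence (0.6). That camera cannot settle it, so I relied on the closer wrist view.
- **Small things:** The pictures showed the washer, eyepiece cap, jar and dish where they were. I did not recheck the other loose things at the end, but I did not go near them.

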